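# Unlock the workshop balance and set on its check weight

## Task

Get the bench balance ready for its check: turn all three lock knobs on its sloping side anticlockwise, each fully to its end stop, and only after that stand the larger of the two steel weights upright in the middle of the sprung pan, inside the marked ring. Set it down gently, without slamming the pan down, let go, and leave everything else on the bench where it is.

Things in the scene. Friction and masses are not known exactly. Their poses are not given: they have to be found in the camera images.
- balance: fixed bench balance: grey housing 300 x 300 x 105 mm high, origin under its centre, z up; its -x side looks away from the robot. Its sloping side rises from x -150, z 35 to x -50, z 105 mm: 35 deg (0.611 rad) from level; the rest of the top is level at z 105. Three lock knobs stand square to the slope face at x -100, z 70 mm, y +95, 0, -95 mm. The pan is centred at x +55, y 0
- pan_centre (a point): centre of the top face of the round flat steel pan, 150 mm across and 6 mm thick, with a dark marked ring of 75 mm outer diameter round the centre; its top stands 136 mm above the bench when empty. z up; moves with the pan
- pan (a joint): how far the sprung pan is pressed down, m: 0 empty, about 0.008 with the large weight at rest, bottoms at 0.018; a reading over 0.015 counts as slammed
- weight_large: the larger steel weight, 0.8 kg, loose, upright: cylinder 50.6 mm across and 60 mm high, then a neck 21 mm across and a head 32 mm across from 75 to 92 mm (92 mm tall in all). Origin at the centre of its underside, z up
- weight_small: the smaller steel weight, same shape, 33 mm across and 60 mm tall, 0.22 kg; not needed, leave it. Origin at the centre of its underside
- paint_can: bystander: closed steel paint can, 68 mm across, 75 mm tall. Origin under its centre
- paint_brush: bystander: paint brush lying flat, about 200 mm long along its x axis
- wood_wedge: bystander: stepped wooden toy block 100 x 60 x 48 mm. Origin under its centre
- lock_left_grip (a point): grip point of the left lock knob (+y, at y +95 mm of the housing): a black bar handle 64 mm long, 16 mm thick, on a 40 mm disc. The point lies on the knob's axis, 38 mm out from the slope face; the bar runs from 16 to 56 mm out. y along the bar, x across its thickness, z out along the axis, square to the slope; turns with the knob
- lock_left (a joint): turn of the left lock knob, rad: at 0 the bar points straight across the housing (along its y); it grows anticlockwise as seen looking at the slope; end stop at 1.571, where the bar points straight up and down the slope
- lock_mid_grip (a point): grip point of the mid lock knob (at y 0 of the housing): a black bar handle 64 mm long, 16 mm thick, on a 40 mm disc. The point lies on the knob's axis, 38 mm out from the slope face; the bar runs from 16 to 56 mm out. y along the bar, x across its thickness, z out along the axis, square to the slope; turns with the knob
- lock_mid (a joint): turn of the mid lock knob, rad: at 0 the bar points straight across the housing (along its y); it grows anticlockwise as seen looking at the slope; end stop at 1.571, where the bar points straight up and down the slope
- lock_right_grip (a point): grip point of the right lock knob (-y, at y -95 mm of the housing): a black bar handle 64 mm long, 16 mm thick, on a 40 mm disc. The point lies on the knob's axis, 38 mm out from the slope face; the bar runs from 16 to 56 mm out. y along the bar, x across its thickness, z out along the axis, square to the slope; turns with the knob
- lock_right (a joint): turn of the right lock knob, rad: at 0 the bar points straight across the housing (along its y); it grows anticlockwise as seen looking at the slope; end stop at 1.571, where the bar points straight up and down the slope
Not all that is in view belongs to the job. Leave any blue look-alike of the weight_large alone.

How it is judged:
By the outcome, as a careful person would: the job done as asked, in the order asked, and still so for the second after the job is handed in, with the robot touching nothing.
It also fails if it takes over 72 s, if anything falls off the work surface, if the arm or the gripper's body presses on something with over 40 N, if the wrist force passes 120 N, or if a joint passes its speed limit or range.

## Robot

A 7-joint arm with a two-finger parallel gripper is mounted at the origin on the work surface. World frame = base frame: x ahead of the robot, y to its left, z up, the work surface at z = 0. Lengths are in m, angles in degrees, forces in N, time in s.
With the tool pointing down it reaches from about 0.425 to 0.95 m from the base axis. Payload 4.7 kg.
Tool frame: the origin (TCP) lies at the very end of the fingers, on their centre line; the grasp point (between the pads) lies 19 mm behind it; z points along the fingers, y is the line along which they close (so a half turn about z gives the same grasp; the last joint's range is limited). The gripper opens to 85 mm and grips with 20 to 120 N. Pads are 22 mm wide; open, the fingers measure 114 mm over their backs; the gripper's body (76 mm by 85 mm) begins 54 mm behind the grasp point. The pads swing forward as they close: fully open they stand 13 mm farther back than shut.
Start: joints at [-69.494, 26.849, -2.785, 87.806, 1.381, 65.374, -4.715], TCP at [0.255, 0.625, 0.231] pointing down, gripper open.
Joint ranges: [-148.3, 148.3], [-19.14, 114.17], [-79.39, 73.82], [5.75, 140.21], [-59.74, 239.74], [12.07, 113.84], [-152.46, 152.46]. Speed limits (degrees/s): [147.25, 147.25, 180, 180, 180, 180, 180].

## Interface

Orientations are given as [roll, pitch, yaw] about the fixed x, y, z axes, in that order (R = Rz(yaw) Ry(pitch) Rx(roll)).
In Python, from station import env, viewer, order, models, status gives the robot as it stands. Calls block until the motion is done:
- env.move_ptp(position, orientation): joint-space move of the TCP to a pose.
- env.move_straight(position, attitude=None, vel=0.15): straight line of the TCP; attitude=None keeps the orientation; vel is the mean speed in m/s.
- env.set_joints(angles): joint-space move.
- env.move_gripper(opening, grasp_force=None): finger opening in m; grasp_force is the grip in N (None keeps the last); returns when the fingers have stopped.
- env.sleep(seconds).
- env.ik(position, orientation): joint angles nearest the present ones, or None.
- viewer.capture(name): name is "scene" or "side" or "wrist"; returns (picture, depth): 384x512x3 uint8, red, green, blue; 384x512 float32, m along the optical axis (not along the pixel's ray), 0 where there is no reading.
- viewer.get_calibration(name): a dict with "intrinsics" (3x3 intrinsics, pixels), "rvec" (rotation vector, rad) and "tvec" (3), from world to camera coordinates, as OpenCV has them; the wrist camera has in their place "mount" (4x4, takes a point from camera to tool coordinates, whose origin is the TCP and whose axes are the flange's). Camera axes: x right, y down, z forward; pixel columns grow to the right and rows downward; lengths in m; the calibration is good to about 2 mm. A picture is of the moment at which its call begins: read the wrist's pose just before it. get_calibration takes no time and is no camera call.
A pose or a line that the arm cannot do raises env.PlanningError and nothing moves.
- order.sign_off(): hands the job in; it is judged then, once.
Trained networks look in the newest picture that a camera, given by its name, has taken for a name from the list of things; names that differ only in an ending like _2 or _b are one class to them, and where a whole thing is asked for, a point or a joint stands for the part that bears it (a point fixed in the world has none). Each returns a list of dicts, best first, with "conf" (0 to 1); they miss things now and then, are a little off and sometimes report something else, mostly with a low value. They report only what shows in the picture. A call takes as long as a camera call. They do not tell look-alikes from the thing itself.
- models.boxes_of(camera, label): "bbox" ([left, top, width, height] in pixels, round what is visible of it).
- models.tip_of(camera, label): "point" ([column, row] in pixels: a listed point, or the origin of a listed thing).
Readings, each from a call of its own:
- status.get_time_s(): time.
- status.get_joint_positions(): joint angles.
- status.get_joint_vel(): joint speeds.
- status.get_tau(): joint torques, N m.
- status.get_tool_pos(): TCP position.
- status.get_ee_rot(): TCP orientation.
- status.get_wrist_force(): force on the tool from outside, world axes, zero at the start.
- status.get_ft_torque(): the same for the moment, N m.
- status.get_opening(): finger opening in m.
- status.get_grip_force(): force on a finger pad.
Only numpy, scipy, OpenCV 4.12 (cv2) and the standard library are available. Lean on these libraries where they do the work, as an engineer would, in place of code of your own. Each camera call takes 0.05 s, during which the arm holds its last target. There are 200 camera calls.

## Working session

There is one attempt and no reset: what is moved stays moved. The work goes in short steps, each a Python script; the robot and the scene stay as the last script left them, time stands still between calls to the robot, and variables do not carry over. Pictures are saved under pics/ and viewed, at most 10 in all, crops included, and the job is handed in when it is done.

```bash
ls; mkdir -p pics
cat > h.py <<'E'
import numpy as np, cv2
from station import env, viewer, order, models, status
from scipy.spatial.transform import Rotation as R
def cam(name):
    c=viewer.get_calibration(name); K=np.array(c["intrinsics"],float)
    if "mount" in c:
        M=np.array(c["mount"]); T=np.eye(4)
        T[:3,:3]=R.from_euler('xyz',status.get_ee_rot(),degrees=True).as_matrix(); T[:3,3]=status.get_tool_pos()
        W=T@M
    else:
        E=np.eye(4);E[:3,:3]=cv2.Rodrigues(np.array(c["rvec"],float))[0];E[:3,3]=np.ravel(c["tvec"]);W=np.linalg.inv(E)
    return K,W
def world(K,W,u,v,d):
    p=np.linalg.inv(K)@[u,v,1]*d
    return W[:3,:3]@p+W[:3,3]
def onplane(K,W,u,v,z):
    r=W[:3,:3]@np.linalg.inv(K)@[u,v,1]
    return W[:3,3]+r*(z-W[2,3])/r[2]
def proj(K,W,P):
    q=np.linalg.inv(W)@np.append(P,1); q=K@q[:3]; return q[:2]/q[2]
E
python3 - <<'E'
from h import *
print(status.get_time_s(),status.get_ee_rot())
for n in("scene","side"):
    K,W=cam(n); im,d=viewer.capture(n); np.savez(f"pics/{n}0.npz",im=im,d=d)
    cv2.imwrite(f"pics/{n}0.png",im[:,:,::-1]); print(n,K[0,0],W.round(3).tolist())
    for l in("balance","pan_centre","weight_large","weight_small","lock_left_grip","lock_mid_grip","lock_right_grip","paint_can","paint_brush","wood_wedge"):
        print(l,[(np.round(x["point"]).tolist(),round(x["conf"],2)) for x in models.tip_of(n,l)][:4])
E
```

```text
pics
0.0 [-1.79888529e+02  2.93429457e-03  1.57838403e+02]
scene 378.6911445859182 [[-0.534, 0.445, -0.719, 1.267], [0.845, 0.26, -0.466, 0.485], [-0.02, -0.857, -0.515, 0.655], [0.0, 0.0, 0.0, 1.0]]
balance [([257.0, 228.0], 0.82), ([169.0, 187.0], 0.49)]
pan_centre [([265.0, 180.0], 0.65)]
weight_large [([151.0, 187.0], 0.9), ([168.0, 185.0], 0.83)]
weight_small [([403.0, 261.0], 0.81)]
lock_left_grip [([204.0, 214.0], 0.88)]
lock_mid_grip []
lock_right_grip [([275.0, 231.0], 0.7)]
paint_can [([125.0, 224.0], 0.83)]
paint_brush [([324.0, 327.0], 0.95)]
wood_wedge [([408.0, 226.0], 0.81)]
side 497.81647715852614 [[0.922, -0.197, 0.333, 0.008], [-0.387, -0.458, 0.8, -1.231], [-0.005, -0.867, -0.499, 0.875], [0.0, 0.0, 0.0, 1.0]]
balance [([253.0, 215.0], 0.66)]
pan_centre [([236.0, 185.0], 0.74)]
weight_large [([295.0, 288.0], 0.96), ([260.0, 298.0], 0.85), ([317.0, 309.0], 0.64)]
weight_small [([199.0, 174.0], 0.55)]
lock_left_grip [([301.0, 195.0], 0.83), ([272.0, 168.0], 0.43)]
lock_mid_grip [([288.0, 179.0], 0.71)]
lock_right_grip [([270.0, 169.0], 0.66)]
paint_can [([362.0, 266.0], 0.75)]
paint_brush [([276.0, 164.0], 0.73), ([199.0, 174.0], 0.22)]
wood_wedge [([161.0, 179.0], 0.88)]
```

View pics/scene0.png

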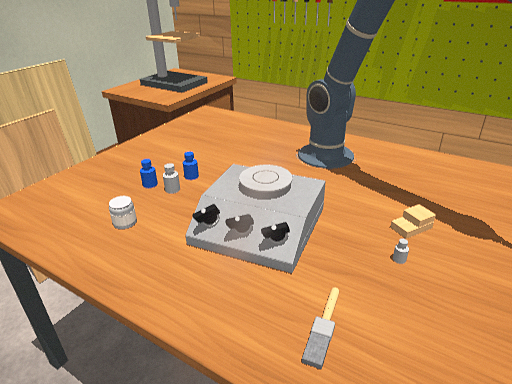

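View pics/side0.png

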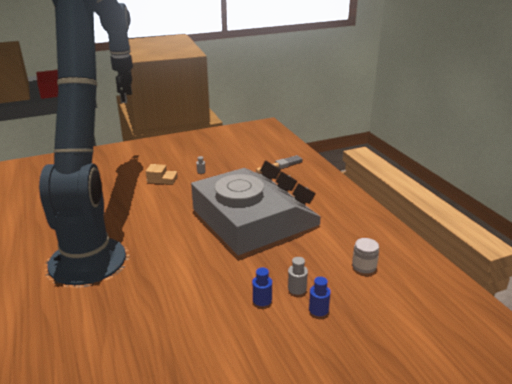

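```bash
cat > m.py <<'E'
from h import *
def cloud(n):
    f=np.load(f"pics/{n}0.npz"); K,W=cam(n); d=f["d"]; v,u=np.nonzero(d>0)
    p=(np.linalg.inv(K)@np.c_[u,v,np.ones(len(u))].T*d[v,u]).T
    return p@W[:3,:3].T+W[:3,3], f["im"][v,u], K,W
pts={}
for n,tips in (("scene",dict(pan=(265,180))),("side",dict(pan=(236,187)))):
    P,C,K,W=cloud(n)
    pc=onplane(K,W,*tips["pan"],0.136); print(n,"pan px",pc.round(3))
    near=np.hypot(*(P[:,:2]-pc[:2]).T)
    pp=P[(near<.09)&(P[:,2]>.125)&(P[:,2]<.15)]; (c,r)=cv2.minEnclosingCircle(pp[:,:2].astype(np.float32)); print("pan depth",np.round(c,4),round(r,4),np.median(pp[:,2]).round(4))
    b=P[(near<.27)&(P[:,2]>.03)&(P[:,2]<.108)]
    # keep largest blob of the top view
    g=np.zeros((300,300),np.uint8); ij=((b[:,:2]-pc[:2]+.3)/.002).astype(int); g[ij[:,0],ij[:,1]]=1
    g=cv2.morphologyEx(g,cv2.MORPH_CLOSE,np.ones((7,7)));
    N,L=cv2.connectedComponents(g); l=L[150+0,150-0] or L[ij[:,0],ij[:,1]][np.argmin(near[(near<.27)&(P[:,2]>.03)&(P[:,2]<.108)])]
    b=b[L[ij[:,0],ij[:,1]]==l]; print("rect",np.round(np.array(cv2.minAreaRect(b[:,:2].astype(np.float32)*1000)[0]),1),cv2.minAreaRect(b[:,:2].astype(np.float32)*1000)[1:],len(b))
    # colour-agnostic small things
    for nm,px in (("steel",(172,178) if n=="scene" else (298,280)),("blueA",(149,178) if n=="scene" else (262,292)),("blueB",(190,168) if n=="scene" else (319,300)),("can",(122,212) if n=="scene" else (366,258))):
        a=onplane(K,W,*px,.04)[:2]; q=P[(np.hypot(*(P[:,:2]-a).T)<.05)&(P[:,2]>.02)&(P[:,2]<.056)]
        if nm=="steel": q_=q
        h=P[(np.hypot(*(P[:,:2]-a).T)<.04)&(P[:,2]>.082)&(P[:,2]<.1)]
        print(nm,a.round(3),"head",h.mean(0).round(3) if len(h) else None,len(h))
E
python3 m.py
```

```text
scene pan px [0.489 0.019 0.136]
pan depth [0.4737 0.0106] 0.0766 0.1353
rect [527.   17.7] ((301.59979248046875, 303.19268798828125), 9.002340316772461) 8032
steel [ 0.49  -0.342] head [ 0.501 -0.336  0.089] 58
blueA [ 0.529 -0.409] head [ 0.515 -0.427  0.089] 52
blueB [ 0.404 -0.336] head [ 0.398 -0.34   0.089] 52
can [ 0.713 -0.329] head None 0
side pan px [0.457 0.006 0.136]
pan depth [0.4666 0.0104] 0.0776 0.137
rect [518.9  18. ] ((300.8211669921875, 307.7100524902344), 9.345009803771973) 5300
steel [ 0.489 -0.353] head [ 0.491 -0.342  0.091] 113
blueA [ 0.385 -0.359] head [ 0.389 -0.345  0.091] 123
blueB [ 0.502 -0.44 ] head [ 0.505 -0.433  0.091] 135
can [ 0.701 -0.343] head None 0
```

Run:
```python
import cv2
a=cv2.imread("pics/scene0.png")[150:280,120:340];cv2.imwrite("pics/crop1.png",cv2.resize(a,None,fx=3.6,fy=3.6,interpolation=cv2.INTER_CUBIC))
```

```text
(no output)
```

View pics/crop1.png

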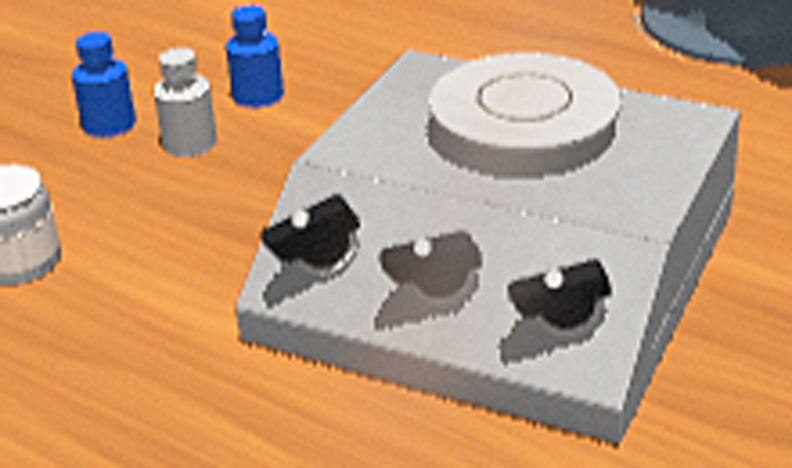

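```bash
cat >> h.py <<'E'
S=np.deg2rad(35)
def H(cx,cy,yaw):
    T=np.eye(4);T[:3,:3]=R.from_euler('z',yaw,degrees=True).as_matrix();T[:3,3]=[cx,cy,0];return T
def grip(T,y,q,out):  # point on knob axis and grip rotation, q deg
    n=np.array([-np.sin(S),0,np.cos(S)]); x0=np.array([np.cos(S),0,np.sin(S)])
    G=np.c_[x0,[0,1,0],n]@R.from_euler('z',q,degrees=True).as_matrix()
    p=np.array([-.1,y,.07])+out*n
    return (T@np.append(p,1))[:3], T[:3,:3]@G
def tool(G,flip):  # tool z=-n, tool y = +-knob x
    s=-1 if flip else 1
    y=s*G[:,0]; z=-G[:,2]; return R.from_matrix(np.c_[np.cross(y,z),y,z]).as_euler('xyz',degrees=True)
E
python3 - <<'E'
from h import *
T=H(.523,.018,189.2)
K,W=cam("wrist"); print(np.round(viewer.get_calibration("wrist")["mount"],3).tolist(),K.round(0).tolist())
for fl in(0,1):
  for y in(.095,0,-.095):
    for q in(20,60,95):
      for out in (.02,.12):
        p,G=grip(T,y,q,out); j=env.ik(p,tool(G,fl)); print(fl,y,q,out,p.round(3),None if j is None else np.round(j).astype(int))
for q in (0,90,180,270):
  for out in(.2,.25,.3):
    p,G=grip(T,0,q,out); j=env.ik(p,tool(G,0)); print("view",q,out,p.round(3),None if j is None else np.round(j).astype(int))
E
```

```text
[[0.001, -0.957, -0.291, 0.073], [1.0, 0.0, 0.001, 0.0], [-0.001, -0.291, 0.957, -0.142], [0.0, 0.0, 0.0, 1.0]] [[268.0, 0.0, 257.0], [0.0, 268.0, 192.0], [0.0, 0.0, 1.0]]
0 0.095 20 0.02 [ 0.648 -0.058  0.086] [ -30   66   63   74  -35   99 -118]
0 0.095 20 0.12 [ 0.705 -0.049  0.168] [ -25   65   63   60  -34  110 -123]
0 0.095 60 0.02 [ 0.648 -0.058  0.086] [-23  58  43  74 -22  94 -90]
0 0.095 60 0.12 [ 0.705 -0.049  0.168] [-21  59  46  59 -23 107 -91]
0 0.095 95 0.02 [ 0.648 -0.058  0.086] [-22  57  42  74 -21  93 -56]
0 0.095 95 0.12 [ 0.705 -0.049  0.168] [-20  58  44  59 -22 106 -57]
0 0 20 0.02 [0.633 0.036 0.086] [ -37   65   63   77  -38  100 -124]
0 0 20 0.12 [0.69  0.045 0.168] [ -33   64   63   63  -36  111 -128]
0 0 60 0.02 [0.633 0.036 0.086] [-30  56  42  76 -24  94 -96]
0 0 60 0.12 [0.69  0.045 0.168] [-27  57  45  62 -25 107 -97]
0 0 95 0.02 [0.633 0.036 0.086] [-28  55  38  76 -21  93 -63]
0 0 95 0.12 [0.69  0.045 0.168] [-25  56  40  62 -22 106 -65]
0 -0.095 20 0.02 [0.618 0.13  0.086] [ -44   65   63   77  -41  102 -130]
0 -0.095 20 0.12 [0.674 0.139 0.168] [ -
[... 1240 characters left out ...]
0.618 0.13  0.086] [-18  49   6  75  -6  91  59]
1 -0.095 60 0.12 [0.674 0.139 0.168] [-17  51   7  61  -7 103  58]
1 -0.095 95 0.02 [0.618 0.13  0.086] [-13  49  -2  75  -2  91  90]
1 -0.095 95 0.12 [0.674 0.139 0.168] [-14  51  -1  61  -2 104  90]
view 0 0.2 [0.735 0.052 0.234] None
view 0 0.25 [0.763 0.057 0.275] None
view 0 0.3 [0.792 0.061 0.316] None
view 90 0.2 [0.735 0.052 0.234] None
view 90 0.25 [0.763 0.057 0.275] None
view 90 0.3 [0.792 0.061 0.316] None
view 180 0.2 [0.735 0.052 0.234] None
view 180 0.25 [0.763 0.057 0.275] None
view 180 0.3 [0.792 0.061 0.316] None
view 270 0.2 [0.735 0.052 0.234] None
view 270 0.25 [0.763 0.057 0.275] None
view 270 0.3 [0.792 0.061 0.316] None
```

Run:
```python
from h import *
M=np.array(viewer.get_calibration("wrist")["mount"]); 
best=None
for yaw in (0,10,-170,180,90,-90,-60,60):
  for tilt in (10,20,30,0):
    a=np.deg2rad(tilt); f=np.array([-np.sin(a),0,-np.cos(a)])
    # tool: x dir = yaw, build so camera forward = f
    xc=R.from_euler('z',yaw,degrees=True).apply([0,1,0]); xc-=f*(f@xc); xc/=np.linalg.norm(xc)
    C=np.eye(4); C[:3,:3]=np.c_[xc,np.cross(f,xc),f]; C[:3,3]=np.array([.61,.03,.11])-f*.36
    Tt=C@np.linalg.inv(M); o=R.from_matrix(Tt[:3,:3]).as_euler('xyz',degrees=True); j=env.ik(Tt[:3,3],o)
    if j is not None: print(yaw,tilt,Tt[:3,3].round(3),o.round(1),np.round(j))
```

```text
0 10 [0.674 0.03  0.305] [-179.9  -26.9  180. ] [-10.  40.   9.  62.  -7. 106.  89.]
0 0 [0.639 0.03  0.313] [-179.9  -16.9  180. ] [-13.  30.  12.  75.  -7.  93.  89.]
10 10 [0.673 0.035 0.305] [ 178.2  -26.7 -169.5] [-10.  40.   7.  62.  -3. 106.  96.]
10 0 [0.639 0.035 0.313] [-179.9  -16.9 -170. ] [-13.  30.  10.  75.  -3.  93.  96.]
-170 10 [0.617 0.025 0.315] [-178.2   -7.     9.5] [-35.  16.  38.  96. -15.  65. -73.]
-170 20 [0.652 0.026 0.311] [-176.7    2.8    9. ] [-31.  27.  40.  84. -19.  79. -70.]
-170 30 [0.687 0.026 0.3  ] [-175.5   12.8    8.5] [-27.  37.  41.  72. -23.  93. -69.]
-170 0 [0.581 0.025 0.313] [-179.9  -16.9   10. ] [-38.   6.  35. 108.  -7.  50. -79.]
180 10 [0.617 0.03  0.315] [-179.9   -6.9   -0. ] [-39.  17.  41.  97. -12.  64. -85.]
180 20 [0.652 0.03  0.311] [-179.9    3.1   -0. ] [-34.  27.  42.  85. -18.  78. -81.]
180 30 [0.686 0.03  0.3  ] [-180.    13.1   -0. ] [-29.  37.  42.  72. -22.  92. -79.]
180 0 [0.581 0.03  0.313] [-179.9  -16.9   -0. ] [-43.   6.  38. 108.  -3.  50. -94.]
90 10 [0.646 0.059 0.31 ] [169.6 -16.6 -87. ] [ 21.  44. -68. 
[... 352 characters left out ...]
101.  13.]
-90 30 [0.711 0.001 0.286] [-148.8  -14.6   81.3] [ -7.  48.  25.  55. -29. 113.   7.]
-90 0 [0.61  0.001 0.313] [-179.9  -16.9   90. ] [-23.  21.  38.  93. -30.  76.  21.]
-60 10 [0.659 0.005 0.307] [-170.6  -21.7  117.3] [-15.  36.  31.  72. -27.  99.  44.]
-60 20 [0.693 0.005 0.296] [-160.9  -26.4  114.4] [ -9.  45.  24.  58. -26. 111.  39.]
-60 0 [0.624 0.005 0.313] [-179.9  -16.9  120. ] [-19.  26.  32.  85. -26.  86.  47.]
60 10 [0.66  0.055 0.307] [ 170.8  -21.7 -117.3] [-12.  34.  -3.  69.  11.  98. 136.]
60 20 [0.694 0.054 0.295] [ 161.1  -26.4 -114.5] [-10.  44.  -4.  55.  11. 111. 139.]
60 0 [0.625 0.055 0.313] [-179.9  -16.9 -120. ] [-14.  25.  -1.  82.  12.  85. 133.]
```

Run:
```python
from h import *
env.move_ptp([.693,.005,.296],[-160.9,-26.4,114.4])
K,W=cam("wrist"); im,d=viewer.capture("wrist"); np.savez("pics/w1.npz",im=im,d=d,K=K,W=W); cv2.imwrite("pics/w1.png",im[:,:,::-1])
print(status.get_time_s())
for l in("pan_centre","lock_left_grip","lock_mid_grip","lock_right_grip","balance"):
    print(l,[(np.round(x["point"]).tolist(),round(x["conf"],2)) for x in models.tip_of("wrist",l)][:4])
T=H(.523,.018,189.2)
for y in(.095,0,-.095): print(proj(K,W,grip(T,y,0,.038)[0]).round())
for hx,hy,z in ((-150,150,35),(-150,-150,35),(-50,150,105),(-50,-150,105),(150,150,105),(150,-150,105)): print(hx,hy,proj(K,W,(T@[hx/1e3,hy/1e3,z/1e3,1])[:3]).round())
```

```text
3.8667
pan_centre [([169.0, 155.0], 0.59)]
lock_left_grip [([255.0, 267.0], 0.8)]
lock_mid_grip [([284.0, 203.0], 0.59)]
lock_right_grip [([309.0, 140.0], 0.67)]
balance [([236.0, 187.0], 0.59)]
[253. 268.]
[281. 202.]
[308. 137.]
-150 150 [268. 307.]
-150 -150 [343. 126.]
-50 150 [192. 282.]
-50 -150 [276.  88.]
150 150 [ 95. 225.]
150 -150 [170.  62.]
```

View pics/w1.png

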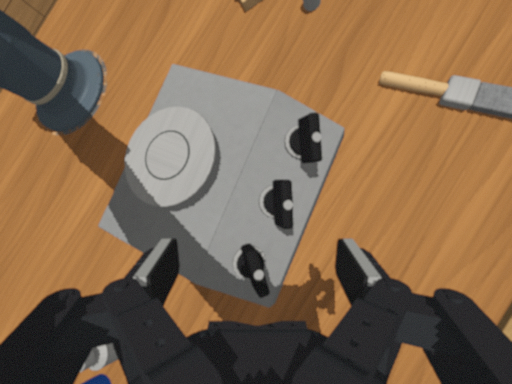

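```bash
cat > fit.py <<'E'
from h import *
from scipy.optimize import least_squares
def fit(fn,T0=(.523,.018,189.2),show=True):
    f=np.load(fn); d,im,K,W=f["d"],f["im"],f["K"],f["W"]
    v,u=np.nonzero(d>0)
    p=(np.linalg.inv(K)@np.c_[u,v,np.ones(len(u))].T*d[v,u]).T; P=p@W[:3,:3].T+W[:3,3]; g=im[v,u].astype(int); dark=g.max(1)<75
    T=H(*T0); L=(P-T[:3,3])@T[:3,:3]
    tp=P[(np.hypot(L[:,0]-.055,L[:,1])<.09)&(L[:,2]>.125)&(L[:,2]<.15)]
    c,r=cv2.minEnclosingCircle(tp[:,:2].astype(np.float32)); print("pan",np.round(c,4),round(r,4),np.median(tp[:,2]).round(4), "model",(T@[.055,0,0,1])[:2].round(4))
    n=np.array([-np.sin(S),0,np.cos(S)]); x0=np.array([np.cos(S),0,np.sin(S)])
    D=L-np.array([-.1,0,.07]); a,b,o=D@x0,D[:,1],D@n
    sl=(abs(a)<.05)&(abs(b)<.14)&(abs(o)<.01); print("slope off mm",(np.median(o[sl])*1e3).round(1))
    for nm,y in(("left",.095),("mid",0),("right",-.095)):
        s=(np.hypot(a,b-y)<.045)&(o>.046)&(o<.068)
        q=np.c_[b[s]-y,-a[s]].astype(np.float32)*1e3  # bar dir at q: y*cos - x*sin... 
        c,wh,an=cv2.minAreaRect(q); 
        ev,V=np.linalg.eigh(np.cov(q.T)); ang=np.degrees(np.arctan2(V[1,1],V[0,1]))
        print(nm,s.sum(),"c(y,-up) mm",np.round(c,1),"wh",np.round(wh,1),"rect ang",round(an,1),"pca q",round((ang+90)%180-90,1),"out",np.percentile(o[s],[50,95]).round(4))
if __name__=="__main__":
    import sys; fit(sys.argv[1])
E
python3 fit.py pics/w1.npz
```

```text
pan [0.4711 0.0087] 0.0757 0.1356 model [0.4687 0.0092]
slope off mm 0.8
left 641 c(y,-up) mm [0.3 1.8] wh [63.6 16.3] rect ang 40.9 pca q 40.8 out [0.0561 0.0579]
mid 655 c(y,-up) mm [0.7 1.2] wh [63.6 15.8] rect ang 27.0 pca q 26.6 out [0.0562 0.058 ]
right 668 c(y,-up) mm [1.  1.3] wh [63.5 15.9] rect ang 28.3 pca q 29.4 out [0.0563 0.0581]
```

```bash
cat > knob.py <<'E'
from h import *
import sys
T=H(.5245,.017,189.2)
def knob(y,q,over=6):
    env.move_gripper(.05,50)
    p,G=grip(T,y,q,.115); o=tool(G,1); env.move_ptp(p,o)
    p,G=grip(T,y,q,.0215); env.move_straight(p,o,.12)
    n=G[:,2]; w0=np.array(status.get_wrist_force()); 
    env.move_gripper(0,50); print("open",round(status.get_opening(),4),"F",np.round(np.array(status.get_wrist_force())-w0,1))
    j=np.array(status.get_joint_positions(),float); j7=j[6]
    def turn(dq):
        j[6]=j7+dq; env.set_joints(j.tolist())
    m0=np.array(status.get_ft_torque())@n
    turn((85-q)*.5); print("half",np.round(np.array(status.get_ft_torque())@n-m0,2)); turn(85-q)
    for t in np.arange(87,90+over+.1,2):
        turn(t-q); m=np.array(status.get_ft_torque())@n; print(t,round(m-m0,2),np.round(np.linalg.norm(status.get_wrist_force()),1),round(status.get_time_s(),1))
        if abs(m-m0)>2.5: break
    env.move_gripper(.05); env.move_straight((np.array(status.get_tool_pos())+.095*n).tolist(),vel=.2)
if __name__=="__main__": knob(float(sys.argv[1]),float(sys.argv[2]))
E
python3 knob.py -.095 28.8
```

```text
open 0.0156 F [2.9 0.1 1.6]
half 0.14
87.0 0.08 3.1 8.0
89.0 0.12 3.6 8.3
91.0 -0.88 4.4 8.5
93.0 -2.04 5.4 8.8
95.0 -2.03 6.8 9.0
```

```bash
python3 knob.py 0 26.9 && python3 knob.py .095 40.9
python3 - <<'E'
from h import *
env.move_ptp([.693,.005,.296],[-160.9,-26.4,114.4])
K,W=cam("wrist"); im,d=viewer.capture("wrist"); np.savez("pics/w2.npz",im=im,d=d,K=K,W=W); cv2.imwrite("pics/w2.png",im[:,:,::-1])
print(status.get_time_s())
E
python3 fit.py pics/w2.npz
```

```text
open 0.0153 F [ 2.7 -0.4  1.2]
half 0.14
87.0 0.17 3.0 13.8
89.0 0.15 3.6 14.1
91.0 -0.74 5.4 14.3
93.0 -1.82 6.6 14.6
95.0 -0.93 5.9 14.8
open 0.0158 F [1.8 1.6 1.8]
half 0.22
87.0 0.18 2.7 19.3
89.0 0.21 3.2 19.6
91.0 -0.91 4.5 19.8
93.0 -1.06 5.1 20.1
95.0 -2.11 6.7 20.3
22.775
pan [0.471 0.009] 0.0756 0.1356 model [0.4687 0.0092]
slope off mm 0.8
left 663 c(y,-up) mm [0.4 1.4] wh [63.3 16.3] rect ang 90.0 pca q -89.7 out [0.0561 0.0579]
mid 598 c(y,-up) mm [0.5 1.7] wh [63.7 16. ] rect ang 89.9 pca q -90.0 out [0.0564 0.0581]
right 635 c(y,-up) mm [0.9 1.5] wh [63.  16.4] rect ang 89.7 pca q 89.8 out [0.0564 0.0583]
```

Run:
```python
from h import *
for y in (45,-135):
    j=env.ik([.493,-.342,.22],[180,0,y]); print(y,None if j is None else np.round(j)); 
    j=env.ik([.493,-.342,.027],[180,0,y]); print(y,None if j is None else np.round(j)); 
    j=env.ik([.471,.009,.16],[180,0,y]); print(y,None if j is None else np.round(j))
y=45 if env.ik([.493,-.342,.22],[180,0,45]) is not None else -135
env.move_ptp([.493,-.342,.23],[180,0,y])
K,W=cam("wrist"); im,d=viewer.capture("wrist"); np.savez("pics/w3.npz",im=im,d=d,K=K,W=W); cv2.imwrite("pics/w3.png",cv2.resize(im[40:340,80:440,::-1],None,fx=2,fy=2))
print(y,status.get_time_s())
print([(np.round(x["point"]).tolist(),round(x["conf"],2)) for x in models.tip_of("wrist","weight_large")])
v,u=np.nonzero(d>0); P=(np.linalg.inv(K)@np.c_[u,v,np.ones(len(u))].T*d[v,u]).T@W[:3,:3].T+W[:3,3]
for nm,a in(("steel",(.493,-.342)),("blueA",(.389,-.345)),("blueB",(.505,-.433))):
    r=np.hypot(*(P[:,:2]-a).T)
    for lo,hi in((.088,.1),(.054,.066)):
        s=(r<.045)&(P[:,2]>lo)&(P[:,2]<hi); 
        if s.sum()>5:
            c,rad=cv2.minEnclosingCircle(P[s,:2].astype(np.float32)); print(nm,lo,s.sum(),np.round(c,4),round(rad,4),np.median(P[s,2]).round(4),im[v[s],u[s]].mean(0).round(),proj(K,W,[*c,lo]).round())
```

```text
45 [ -9.  29.  56. 101. -26.  64.  11.]
45 [ -1.  42.  46. 110. -42.  46.  23.]
45 [-52.  18.  56. 121. -20.  50. -29.]
-135 [ 76.  36. -67.  97.  35.  71. 136.]
-135 [ 70.  48. -57. 105.  49.  55. 125.]
-135 [-18.  13.  14. 120.  -4.  48. 133.]
45 24.325
[([308.0, 201.0], 0.89), ([258.0, 168.0], 0.83), ([211.0, 212.0], 0.66)]
steel 0.088 656 [ 0.497  -0.3405] 0.016 0.0911 [200. 199. 194.] [257. 180.]
steel 0.054 631 [ 0.4972 -0.3403] 0.0251 0.0602 [194. 192. 187.] [257. 173.]
blueA 0.088 101 [ 0.3965 -0.3337] 0.0116 0.0909 [ 35.  62. 112.] [192. 235.]
blueA 0.054 624 [ 0.3955 -0.3437] 0.0253 0.0603 [ 33.  62. 116.] [203. 229.]
blueB 0.088 518 [ 0.5111 -0.4317] 0.0162 0.0909 [ 37.  73. 134.] [322. 226.]
blueB 0.054 627 [ 0.5113 -0.4312] 0.0254 0.0602 [ 39.  73. 133.] [315. 215.]
```

View pics/w3.png

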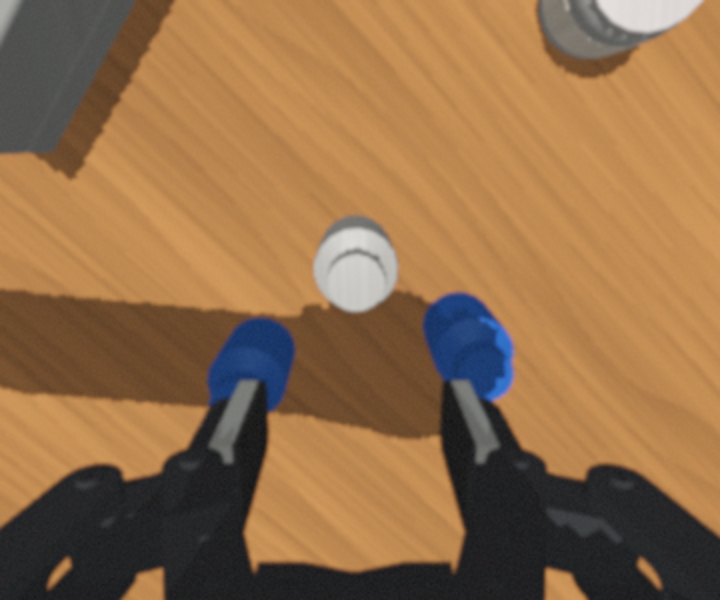

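Run:
```python
from h import *
x,y=.4970,-.3404
env.move_gripper(.07,70)
env.move_straight([x,y,.12],vel=.15); env.move_straight([x,y,.027],vel=.08)
print("pre",np.round(status.get_wrist_force(),1))
env.move_gripper(0,70); print("open",status.get_opening(),np.round(status.get_wrist_force(),1))
env.move_straight([x,y,.06],vel=.06); print("F",np.round(status.get_wrist_force(),1),status.get_opening(),status.get_time_s())
env.move_straight([x,y,.25],vel=.15)
try: env.move_straight([.4708,.0087,.25],vel=.15); print("straight")
except env.PlanningError as e:
    print(e)
    for w in (0,20,45,70,90,-45): print(w,env.ik([.4708,.0087,.2],[180,0,w]))
print("F",np.round(status.get_wrist_force(),1),status.get_opening(),status.get_time_s(),status.get_tool_pos(),status.get_ee_rot())
im,d=viewer.capture("side"); cv2.imwrite("pics/s2.png",cv2.resize(im[90:310,130:400,::-1],None,fx=2.2,fy=2.2))
```

```text
pre [-0.2 -0.1 -0.6]
open 0.04864587747360674 [-1.7  2.9  6.2]
F [ 0.1  0.6 -7.7] 0.04883939254659345 27.9167
straight
F [ 0.8  0.6 -7.2] 0.04901052041290199 31.8167 [0.4707846  0.00804114 0.25000706] [1.79991511e+02 1.04229605e-02 4.49293741e+01]
```

View pics/s2.png

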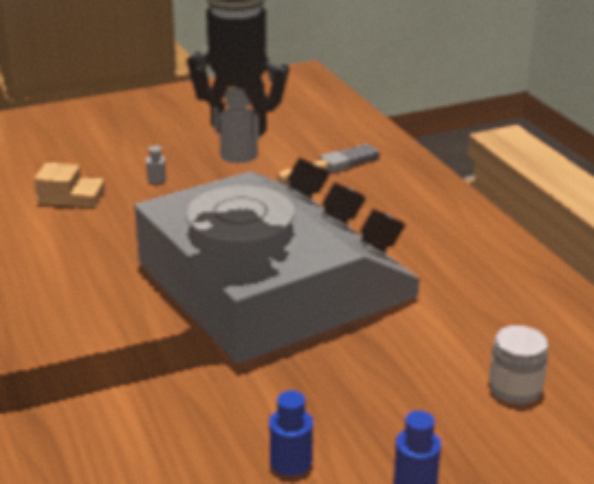

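Run:
```python
from h import *
x,y=.4708,.0087
env.move_straight([x,y,.168],vel=.1); env.sleep(.2); f0=status.get_wrist_force()[2]
for z in (.162,.160,.158,.157,.156,.155,.154,.153):
    env.move_straight([x,y,z],vel=.015); env.sleep(.1); f=status.get_wrist_force()[2]; print(z,round(f-f0,2))
    if f-f0>7.2: break
env.move_gripper(.07); print(status.get_wrist_force())
env.sleep(.3); env.move_straight([x,y,.27],vel=.1)
print(status.get_time_s())
K,W=cam("wrist"); im,d=viewer.capture("wrist"); np.savez("pics/w4.npz",im=im,d=d,K=K,W=W)
v,u=np.nonzero(d>0); P=(np.linalg.inv(K)@np.c_[u,v,np.ones(len(u))].T*d[v,u]).T@W[:3,:3].T+W[:3,3]
r=np.hypot(*(P[:,:2]-[x,y]).T)
for lo,hi in((.208,.232),(.18,.2)):
    s=(r<.045)&(P[:,2]>lo)&(P[:,2]<hi); c,rad=cv2.minEnclosingCircle(P[s,:2].astype(np.float32)); print(lo,s.sum(),np.round(c,4),round(rad,4),np.median(P[s,2]).round(4))
im,d=viewer.capture("scene"); a=im[90:370,80:440,::-1]; cv2.imwrite("pics/s3.png",cv2.resize(a,None,fx=2.1,fy=2.1))
```

```text
0.162 1.16
0.16 3.23
0.158 6.16
0.157 6.83
0.156 6.99
0.155 9.32
[ 0.08343354 -0.41172195 -0.42195383]
37.4417
0.208 1416 [0.471  0.0081] 0.0163 0.2201
0.18 1215 [0.4711 0.0085] 0.0252 0.1892
```

View pics/s3.png

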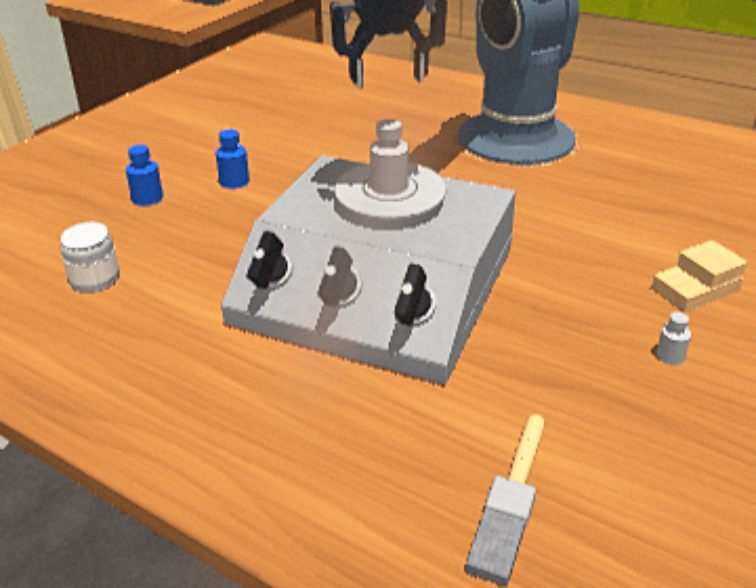

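The large steel weight stands upright inside the ring, about (389,165) in the crop. All three bars, at about (268,260), (338,277) and (412,295), point up and down the slope, and everything else is where it was.

```bash
python3 -c "
from h import *
print(order.sign_off())"
```

```text
the job is handed in; nothing more can be done
None
```

I turned all three lock knobs to their end stops, then set the large steel weight upright and centred in the pan's ring without slamming the pan, touched nothing else, and handed the job in at about 37 s of the 72 s allowed; no verdict came back.

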